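# Unlock the parts strongbox by feel

### The arm

A 7-joint arm with a two-finger parallel gripper is mounted at the origin on the work surface. World frame = base frame: x ahead of the robot, y to its left, z up, the work surface at z = 0. Lengths are in m, angles in rad, forces in N, time in s.
With the tool pointing down it reaches from about 0.425 to 0.925 m from the base axis. Payload 6.8 kg.
Tool frame: the origin (TCP) lies midway between the tips of the shut fingers; the grasp point (between the pads) lies 19 mm behind it; x points along the fingers, z is the direction in which the jaws open and shut, and the axes are right-handed (so a half turn about x gives the same grasp; the last joint's range is limited). The gripper opens to 85 mm and grips with 20 to 120 N. Pads are 22 mm wide; open, the fingers measure 114 mm over their backs; the gripper's body (76 mm by 85 mm) begins 54 mm behind the grasp point. The pads swing forward as they close: fully open they stand 13 mm farther back than shut.
Start: joints at [1.046, 0.477, 0.022, 1.555, -0.011, 1.109, -0.083], TCP at [0.273, -0.617, 0.231] pointing down, gripper open.
Joint ranges: [-2.96, 2.96], [-0.34, 2.1], [-1.41, 1.46], [0.24, 2.44], [-1.37, 4.51], [0.17, 1.92], [-2.96, 2.96]. Speed limits (rad/s): [2.39, 2.39, 3.14, 3.14, 3.14, 3.14, 3.14].

### API

Orientations are given as a unit quaternion [w, x, y, z].
In Python, from station import bot gives the robot as it stands. The module is installed in compiled form; this text tells all that it offers.
- The arm moves only by the shell command python3 -m jog 'ROWS' [FORCE]. ROWS is text: rows parted by semicolons, each of 7 numbers parted by spaces: the shift along the tool's x, y, z in mm, then the turn, a rotation vector about the tool's x, y, z in units of 6 degrees (1.0 is 6 degrees), then the finger opening in mm, from 0 to 85.4. A call has 1 to 5 rows; each row shifts and turns the commanded pose from where the row before left it, along the tool's axes as they then stand; what a row does not reach is not made up. A row lasts 1/10 s, in which the tool goes at most 50 mm and 8.59 degrees, less where a joint would pass 70% of its speed; a pose out of reach is approached as far as the arm can. A call with a gripper value outside its range is refused whole. The fingers move at their own pace and stop on an object; FORCE is the grip in N (left out, the last holds). Time passes only in rows, so rows that do not move let the fingers close. It gives the time, the measured TCP pose, the force and the opening at its end, in the units of the state.
- bot.get_obs(): the state, without advancing time (a new reading comes with each control period).
- bot.read_camera(name): name is "side" or "top"; returns (picture, depth): 400x640x3 uint8, red, green, blue; 400x640 float32, m along the optical axis (not along the pixel's ray), 0 where there is no reading.
- bot.calibration(name): a dict with "fx", "fy", "cx", "cy" (pixels), "T" (4x4, takes a point from camera to world coordinates). Camera axes: x right, y up, looking along -z (the intrinsics and any distortion apply to the point x, -y, -z); pixel columns grow to the right and rows downward; lengths in m; the calibration is good to about 2 mm. A picture is of the moment at which its call begins. calibration takes no time and is no camera call.
- bot.hand_in(): hands the job in, once; it reports no verdict.
The state is a dict: "t": time; "q": joint angles; "joint_vel": joint speeds; "joint_torque": joint torques, N m; "eef_pos": TCP position; "tool_rot": TCP orientation; "contact_force": force on the tool from outside, world axes, zero at the start; "torque": the same for the moment, N m; "gripper_width": opening from 0.0 (shut) to 1.0 (fully open).
Only numpy, scipy, OpenCV 4.12 (cv2) and the standard library are available. Lean on these libraries where they do the work, as an engineer would, in place of code of your own. Each camera call takes 0.05 s, during which the arm holds its last target.

### The job

Take the T-handled key out of the key stand and unlock the grey steel strongbox on the repair bench: put the key in the lock on its lid and, pressing only lightly, turn it gently back and forth until it drops into the hidden slot and sits fully home. Then turn it about 60 degrees clockwise (seen from above) so that the latch tongue swings out of its keeper, and leave the key standing in the lock. Leave the other things on the bench alone, the round-headed key included.

Things in the scene. Friction and masses are not known exactly. Their poses are not given: they have to be found in the camera images.
- key: Loose steel T-handled key, 76 mm tall, 100 g, upright in a stand pocket, flange on the stand's top. Origin: bottom end of its blade; z up, x along blade and T-bar; same after half a turn. From the bottom: blade 20 (x) by 5 mm, z 0-10; round drum 21 across, z 10-26; flange 30 across, z 26-30; shank 10 across, z 30-60; T-bar 40 (x) by 10 (y) mm, z 60-76.
- key_bar (a point): Middle of the key's T-bar, 68 mm above the key's origin; axes as the key's. Pinch the bar here across its 10 mm (y).
- stand: Fixed black plastic key stand, 55 x 125 x 34 mm high, origin under its centre, z up, y along its length. Two round through pockets 24.6 mm across, at y = -32 and +32 mm; one holds the T-handled key, the other the round-headed key; which is where varies.
- box: Fixed grey steel strongbox, 184 x 164 mm, lid top 60 mm above the bench. Origin under its centre, z up. In the middle of the lid a square steel lock plate, 54 x 54 mm, top 77 mm above the bench. A latch tongue sticks out from under the plate to +y, its end below a small hooked keeper (77 mm above the bench) 62 mm from the centre.
- lock (a point): Centre of the lock's mouth, on top of the lock plate, z up, axes as the box's. A round bore 23.6 mm across, 2 mm chamfer, 17 mm deep, guides the key's drum; a split black rubber membrane just inside hides the bottom and lets the key through freely. Fully home, the key's flange rests on the plate and its origin is 26 mm below this point.
- core_face (a point): Bottom of the bore, 17 mm below the mouth: flat face of the sprung core, with a slot 23 x 7.4 mm for the blade (key origin here, flange 9 mm above the plate, while not engaged). The slot's direction is hidden, anywhere within 0.7 rad either way of the box's x axis; it can only be felt. The blade drops in within about 0.1 rad of it. Axes as the box's.
- core (a joint): Turn of the lock core from its locked start, rad: 0 = locked, grows clockwise seen from above, hard stop at 1.4. It does not tell the slot's direction. Steady friction about 0.12 N m; it stays where left. The latch tongue swings with it, from the box's +y towards +x, out of the keeper. Unlocked from 0.85.
- lock_spring (a joint): How far the sprung core has been pushed down, m: 0 at rest. It begins to give at about 4 N, sinks 1 mm for each further 1.5 N and bottoms at 9 mm. More than 6 mm (about 13 N) damages the lock; 4 to 8 N is plenty for feeling. When the blade finds the slot the resistance vanishes.
- round_key: Another steel key, with a round head 26 mm across and 64 mm tall, in the stand's other pocket; does not fit this lock, leave it. Origin at its bottom end.
- tub: Small open white tub, 64 mm across, 50 mm high, a bystander; origin under its centre.
- spool: Grey spool, 60 mm across, 26 mm high, a bystander; origin under its centre.
- paste_jar: Low jar, 52 mm across, 40 mm high, a bystander; origin under its centre.
- driver: Screwdriver, 150 mm long, lying, a bystander.
- phone: Black phone, 150 x 72 x 9 mm, lying flat, a bystander; origin under its centre.
- tweezers: Steel tweezers, 130 mm long, lying, a bystander.
Not all that is in view belongs to the job. What is shaped like the key but red is not meant.

How it is judged:
By the outcome, as a careful person would: the job done as asked, in the order asked, and still so for the second after the job is handed in, with the robot touching nothing.
It also fails if it takes over 64 s, if anything falls off the work surface, if the arm or the gripper's body presses on something with over 40 N, if the wrist force passes 120 N, or if a joint passes its speed limit or range.

## Working session

There is one attempt and no reset: what is moved stays moved. The work goes in short steps, Python scripts to look and compute and a shell command to move; the robot and the scene stay as the last step left them, time stands still between calls to the robot, and variables do not carry over. Pictures are saved under pics/ and viewed, and the job is handed in when it is done.

```bash
mkdir -p pics
python3 - <<'E'
from station import bot
import cv2,numpy as np
o=bot.get_obs()
for k,v in o.items(): print(k,np.round(v,4))
for n in("side","top"):
    p,d=bot.read_camera(n); cv2.imwrite(f"pics/{n}0.png",p[:,:,::-1]); np.save(f"{n}d.npy",d)
    c=bot.calibration(n); print(n,{k:np.round(v,4) for k,v in c.items()})
E
```

```text
t 0.0
q [ 1.0459  0.4778  0.0223  1.5564 -0.0115  1.1093 -0.0831]
joint_vel [-0.002   0.0003 -0.0003 -0.0004 -0.0002 -0.0015  0.0002]
joint_torque [ 2.00000e-04 -5.96447e+01  1.60780e+00 -2.81194e+01  1.24000e-02
  9.30000e-03  0.00000e+00]
eef_pos [ 0.273  -0.6167  0.2303]
tool_rot [ 0.5921  0.386   0.5932 -0.3854]
contact_force [-0.2374  0.3804  0.7332]
torque [ 0.0133  0.0066 -0.0552]
gripper_width 0.9973
side {'fx': np.float64(375.1118), 'fy': np.float64(375.1118), 'cx': np.float64(313.8274), 'cy': np.float64(200.5373), 'T': array([[ 0.9963,  0.0534, -0.0681,  0.5327],
       [-0.0855,  0.487 , -0.8692, -0.9064],
       [-0.0132,  0.8718,  0.4897,  0.5994],
       [ 0.    ,  0.    ,  0.    ,  1.    ]])}
top {'fx': np.float64(454.1244), 'fy': np.float64(454.1244), 'cx': np.float64(318.0114), 'cy': np.float64(193.1082), 'T': array([[ 2.5300e-02,  9.9830e-01, -5.2300e-02,  5.2380e-01],
       [-9.9970e-01,  2.5200e-02, -1.6000e-03,  8.2000e-03],
       [-3.0000e-04,  5.2300e-02,  9.9860e-01,  1.4147e+00],
       [ 0.0000e+00,  0.0000e+00,  0.0000e+00,  1.0000e+00]])}
```

View pics/side0.png

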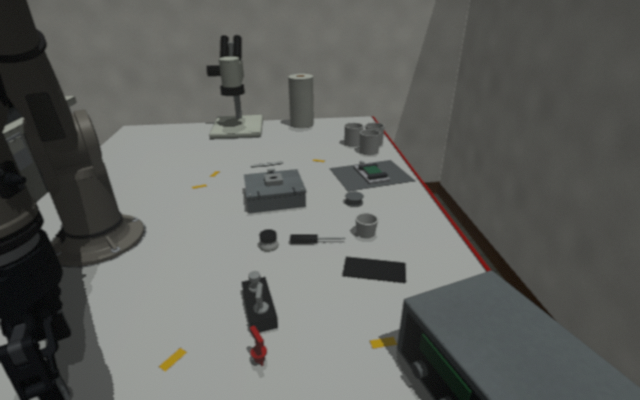

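View pics/top0.png

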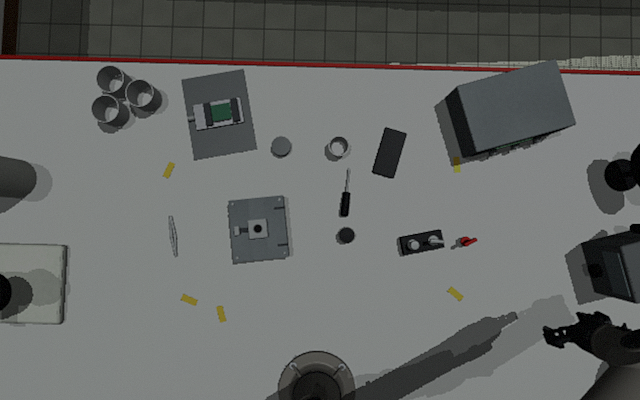

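The top view shows the strongbox at about (258,229) with its lock at (257,228). The stand is at (420,243), with the red lookalike at (465,242). I'll zoom in on these.

Run:
```python
import cv2,numpy as np
t=cv2.imread("pics/top0.png");s=cv2.imread("pics/side0.png")
g=lambda a:np.clip(a.astype(float)*1.6,0,255).astype(np.uint8)
a=cv2.resize(g(t[185:275,215:305]),None,fx=6,fy=6,interpolation=cv2.INTER_CUBIC)[:,:400*2]
cv2.imwrite("pics/a.png",a)
b=cv2.resize(g(t[220:265,390:490]),None,fx=8,fy=8,interpolation=cv2.INTER_CUBIC)
c=cv2.resize(g(s[260:370,225:295]),None,fx=5,fy=5,interpolation=cv2.INTER_CUBIC)
cv2.imwrite("pics/b.png",b);cv2.imwrite("pics/c.png",c)
```

```text
(no output)
```

View pics/a.png

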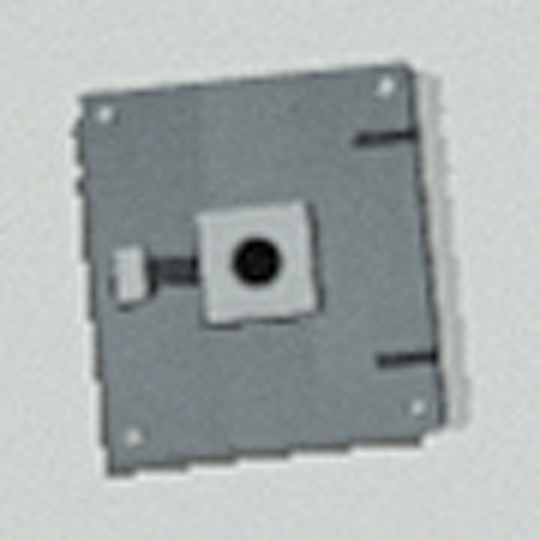

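View pics/b.png

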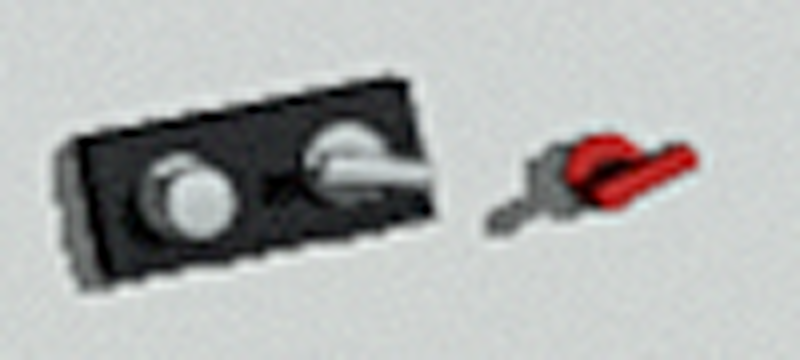

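View pics/c.png

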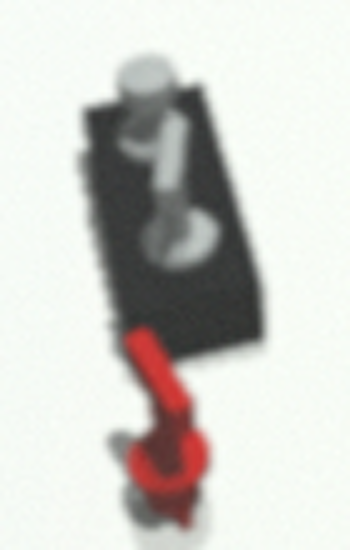

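```bash
cat > h.py <<'E'
import numpy as np,cv2
from station import bot
def ray(n,u,v,z):
    c=bot.calibration(n);T=c["T"]
    d=T[:3,:3]@np.array([(u-c["cx"])/c["fx"],-(v-c["cy"])/c["fy"],-1.0]);o=T[:3,3]
    return o+d*(z-o[2])/d[2]
def proj(n,p):
    c=bot.calibration(n);T=c["T"]
    q=T[:3,:3].T@(np.asarray(p)-T[:3,3]);q=q/-q[2]
    return c["cx"]+c["fx"]*q[0],c["cy"]-c["fy"]*q[1]
E
python3 - <<'E'
from h import *
t=cv2.imread("pics/top0.png");g=cv2.cvtColor(t,cv2.COLOR_BGR2GRAY)
np.set_printoptions(linewidth=250)
print(g[234:250,424:448])
print(g[210:246,240:276:1][6:32,4:32])
# box dark mask
hull=g[185:275,215:305]
m=(hull<110).astype(np.uint8)
cs,_=cv2.findContours(m,cv2.RETR_EXTERNAL,cv2.CHAIN_APPROX_NONE);c=max(cs,key=cv2.contourArea);print(cv2.contourArea(c),cv2.minAreaRect(c))
s=cv2.cvtColor(cv2.imread("pics/side0.png"),cv2.COLOR_BGR2GRAY)
print(s[278:320,245:275])
E
```

```text
[[ 28  24  30  26  23  26  24  21  17  18  19  22  26  27  34  30  23  46 111 138 130 132 131 130]
 [ 29  32  28  30  30  16  33  53  77  84  79  50  26  15  27  25  21  26 105 139 132 130 130 128]
 [ 28  26  29  26  22  38  77 107 127 132 123 104  73  35  19  23  24  14  95 135 134 132 132 133]
 [ 27  28  28  20  29  78 123 131 128 124 127 131 120  82  41  22  21  14  70 122 135 132 132 131]
 [ 27  29  27  25  54 101 113 108 104 103 106 113 118 100  50  15  18  17  52 114 137 133 131 129]
 [ 28  25  26  12  90  96  65  89 100  90  98 108 107 101  78  55  40  36  42 100 133 133 130 131]
 [ 28  31  32  13  84  81  70 121 136 132 131 129 126 126 119 106 101  95  88  99 124 132 134 129]
 [ 25  18  13  11  32  29  75 111 116 113 116 120 122 124 124 126 127 130 131 123 123 134 131 133]
 [  0   0   4   8  26  36  74  95  91  91  91  92  95  96  97  95 101 102 102  97 118 134 132 130]
 [  1   6   9   2  12  41  52  53  50  46  43  45  48  36  25  37  45  48  59  67 113 137 133 131]
 [  6  15   7  13   1  14  36  52  56  59  54  50  58  48  17  24  23  23  10  46 110 139 131 132]
 [ 19  10  
[... 3076 characters left out ...]
  58  55  46  48  52  61  78  79  81  86  84  83  82]
 [ 78  79  79  77  67  61  56  51  51  50  52  68  82  79  83  77  82  80  83  78  78  74  79  82  85  83  83  82]
 [ 79  81  77  81  78  82  82  82  82  82  79  83  81  80  80  80  82  81  79  77  79  79  82  78  81  82  83  83]
 [ 79  78  80  82  81  75  79  78  80  81  82  84  81  79  77  77  80  78  78  80  77  80  80  85  83  83  85  84]]
3627.0 ((44.174983978271484, 44.384803771972656), (64.37762451171875, 61.665138244628906), 84.4006576538086)
[[157 156 147 ... 156 157 157]
 [147 144 133 ... 157 157 157]
 [116 107  97 ... 157 157 157]
 ...
 [128  93  64 ...  35  36  34]
 [137 108  73 ...  35  33  35]
 [146 116  78 ...  36  34  32]]
```

Run:
```python
from h import *
def z(n,x0,y0,w,h,k,f):
    t=cv2.imread(f"pics/{n}0.png")[y0:y0+h,x0:x0+w]
    t=np.clip(t*1.7,0,255).astype(np.uint8)
    t=cv2.resize(t,None,fx=k,fy=k,interpolation=cv2.INTER_CUBIC)
    for i in range(0,w,5):
        cv2.putText(t,str(x0+i),(i*k+k//2-10,10),0,.35,(0,0,255)); cv2.line(t,(i*k+k//2,14),(i*k+k//2,20),(0,0,255))
    for j in range(0,h,5):
        cv2.putText(t,str(y0+j),(0,j*k+k//2),0,.35,(0,0,255)); cv2.line(t,(24,j*k+k//2),(32,j*k+k//2),(0,0,255))
    cv2.imwrite(f,t)
z("top",422,230,28,22,26,"pics/z1.png")
z("side",240,262,40,48,12,"pics/z2.png")
t=cv2.imread("pics/top0.png");g=cv2.cvtColor(t,cv2.COLOR_BGR2GRAY).astype(float)
w=np.clip(113-g[222:236,250:266],0,None);w[w<15]=0
yy,xx=np.mgrid[222:236,250:266];u,v=(w*xx).sum()/w.sum(),(w*yy).sum()/w.sum()
print("bore px",u,v,ray("top",u,v,.077))
# plate by threshold
m=((g[212:246,238:276]>97)*255).astype(np.uint8)
cs,_=cv2.findContours(m,cv2.RETR_EXTERNAL,cv2.CHAIN_APPROX_NONE);c=max(cs,key=cv2.contourArea);r=cv2.minAreaRect(c);print(r)
b=cv2.boxPoints(r)+[238,212];print(ray("top",*b.mean(0),.077)); P=[ray("top",*p,.077)[:2] for p in b]
for i in range(4): d=P[(i+1)%4]-P[i];print(np.hypot(*d),np.degrees(np.arctan2(d[1],d[0])))
```

```text
bore px 257.30691800878475 228.21028550512446 [0.48614119 0.18612205 0.077     ]
((19.173267364501953, 16.23267364501953), (18.010173797607422, 17.612157821655273), 84.2894058227539)
[0.48606569 0.18651248 0.077     ]
0.05176257259972588 -82.84631835685668
0.05281632517255885 -172.48587548006816
0.05165609460951615 97.14263198630908
0.05280714066102926 7.629720035053371
```

View pics/z1.png

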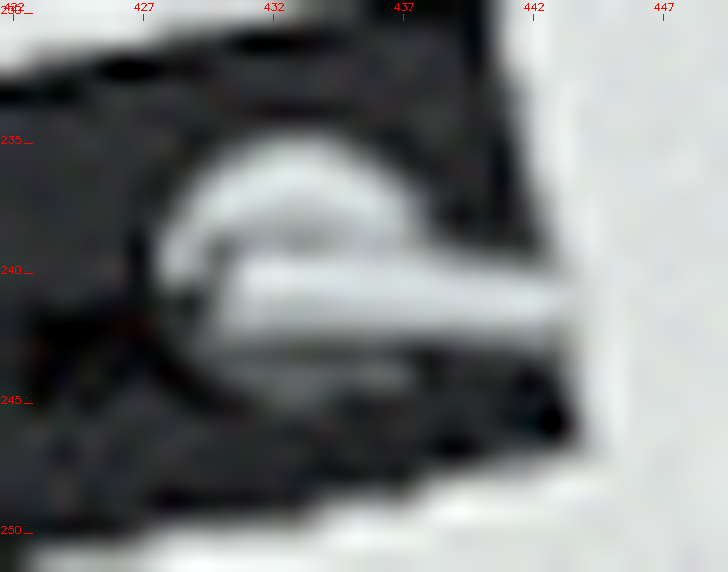

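View pics/z2.png

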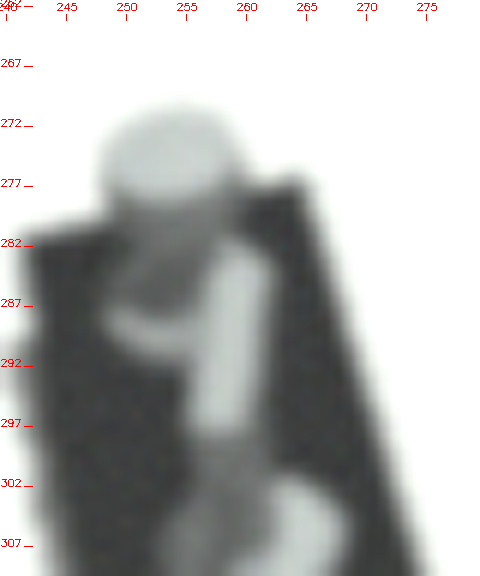

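Run:
```python
from h import *
for z in (.07,.08,.084,.09): print(z,ray("top",437.0,240.9,z)[:2],ray("side",258.8,289.6,z)[:2])
L=ray("top",430.5,240.3,.084);R=ray("top",443.6,241.5,.084);d=R-L
print("top",L,R,np.hypot(*d[:2]),np.degrees(np.arctan2(d[1],d[0])))
A=ray("side",260.5,282,.084);B=ray("side",257.7,297.3,.084);d=B-A
print("side",A,B,np.hypot(*d[:2]),np.degrees(np.arctan2(d[1],d[0])))
print("flange", ray("top",432.8,240,.038), ray("side",263.5,306,.038))
# stand outline top face
for c in [(399.5,237.5),(440.5,229.5),(444.5,246.5),(403,254.5)]: print(ray("top",*c,.034)[:2])
print(ray("top",*proj("top",[0,0,0]),0))
```

```text
0.07 [ 0.4620435  -0.34386291] [ 0.46356737 -0.32255743]
0.08 [ 0.46250296 -0.34124456] [ 0.46487348 -0.33358515]
0.084 [ 0.46268675 -0.34019722] [ 0.46539592 -0.33799624]
0.09 [ 0.46296243 -0.33862621] [ 0.46617958 -0.34461287]
top [ 0.46395072 -0.32121643  0.084     ] [ 0.46143034 -0.35946688  0.084     ] 0.03833339001938983 -93.76984853163097
side [ 0.46790587 -0.3160045   0.084     ] [ 0.46417716 -0.35928876  0.084     ] 0.04344455983382592 -94.92357543111603
flange [ 0.46295861 -0.33953492  0.038     ] [ 0.47099062 -0.33672934  0.038     ]
[ 0.46777253 -0.23963305]
[ 0.4950764  -0.36349682]
[ 0.44408905 -0.37616756]
[ 0.41684542 -0.25102322]
[ 0.0000000e+00 -6.9388939e-18  0.0000000e+00]
```

```bash
cat >> h.py <<'E'
from scipy.spatial.transform import Rotation as Rn
def tool():
    o=bot.get_obs();w,x,y,z=o["tool_rot"];R=Rn.from_quat([x,y,z,w]).as_matrix()
    return o,np.array(o["eef_pos"]),R
def st():
    o,p,R=tool()
    print("t %.2f"%o["t"],"p",np.round(p*1e3,1),"yaw_y %.1f"%np.degrees(np.arctan2(R[1,1],R[0,1])),"xaxis",np.round(R[:,0],3),"F",np.round(o["contact_force"],1),"M",np.round(o["torque"],2),"w %.3f"%o["gripper_width"],"q",np.round(o["q"],3))
def togo(target,yaw):
    # target TCP (m), yaw (deg) wanted of tool y axis (mod 180): shift in tool axes mm, turn in 6deg units
    o,p,R=tool()
    d=R.T@(np.asarray(target)-p)*1e3
    best=None
    for k in(0,180,-180,360):
        a=np.radians(yaw+k);y=np.array([np.cos(a),np.sin(a),0]);x=np.array([0,0,-1.])
        G=np.stack([x,y,np.cross(x,y)],1);rv=Rn.from_matrix(R.T@G).as_rotvec()
        if best is None or np.linalg.norm(rv)<np.linalg.norm(best):best=rv
    print("shift tool mm",np.round(d,1),"turn units",np.round(np.degrees(best)/6,2))
E
python3 - <<'E'
from h import *
st();o,p,R=tool();print(np.round(R,3))
togo([.4635,-.339,.15],85.7)
E
```

```text
t 0.10 p [ 273.  -616.7  230.4] yaw_y 23.9 xaxis [-0.001  0.001 -1.   ] F [-0.4 -0.3 -0.1] M [-0.03  0.07 -0.02] w 1.000 q [ 1.046  0.478  0.022  1.556 -0.011  1.109 -0.083]
[[-0.001  0.914  0.405]
 [ 0.001  0.405 -0.914]
 [-1.    -0.    -0.002]]
shift tool mm [  80.7  286.6 -176.7] turn units [-1.03e+01 -1.00e-02 -1.00e-02]
```

```bash
python3 -m jog '5 30 -18 0 0 0 60; 5 41 -25 0 0 0 60; 0 41 -25 0 0 0 60; 0 41 -25 0 0 0 60; 0 41 -25 0 0 0 60' 50; python3 -m jog '0 41 -25 0 0 0 60; 0 30 -18 0 0 0 60; 0 15 -9 -1.3 0 0 60; 0 0 0 -1.3 0 0 60; 0 0 0 -1.3 0 0 60'
python3 - <<'E'
from h import *
st();togo([.4635,-.339,.15],85.7)
E
```

```text
t: 0.6
eef_pos: [0.4035, -0.429, 0.221]
tool_rot: [0.592, 0.386, 0.593, -0.386]
contact_force: [0.8, -0.5, 0.5]
gripper_width: 0.703
t: 1.1
eef_pos: [0.4609, -0.3472, 0.2209]
tool_rot: [0.659, 0.255, 0.66, -0.255]
contact_force: [-0.7, -0.9, -0.2]
gripper_width: 0.7
t 1.10 p [ 460.9 -347.2  220.9] yaw_y 47.7 xaxis [-0.001  0.001 -1.   ] F [-0.7 -0.9 -0.2] M [ 0.01 -0.01  0.01] w 0.700 q [ 0.671  0.335 -0.167  1.797  0.064  1.016 -0.258]
shift tool mm [70.9  7.8 -3.5] turn units [-6.33 -0.01 -0.  ]
```

```bash
python3 -m jog '20 0 0 -1.3 0 0 60; 20 0 0 -1.3 0 0 60; 10 0 0 -1.3 0 0 60; 5 0 0 -1.3 0 0 60; 0 0 0 -1.13 0 0 60'
python3 - <<'E'
from h import *
bot.get_obs()
st();togo([.4635,-.339,.057],85.7)
p,d=bot.read_camera("side");cv2.imwrite("pics/s1.png",p[:,:,::-1])
c=cv2.resize(p[180:330,190:310,::-1],None,fx=5,fy=4,interpolation=cv2.INTER_CUBIC);cv2.imwrite("pics/s1z.png",np.clip(c*1.5,0,255).astype(np.uint8)[:600])
E
```

```text
t: 1.6
eef_pos: [0.4596, -0.3479, 0.1648]
tool_rot: [0.706, 0.028, 0.707, -0.027]
contact_force: [-0.5, -0.3, 0.7]
gripper_width: 0.704
t 1.60 p [ 459.6 -347.9  164.8] yaw_y 85.6 xaxis [-0.002  0.002 -1.   ] F [-0.5 -0.3  0.7] M [0.03 0.01 0.06] w 0.704 q [ 0.771  0.407 -0.294  1.842  0.145  0.915  0.334]
shift tool mm [107.8   9.    3.5] turn units [-0.02 -0.02 -0.01]
```

View pics/s1z.png

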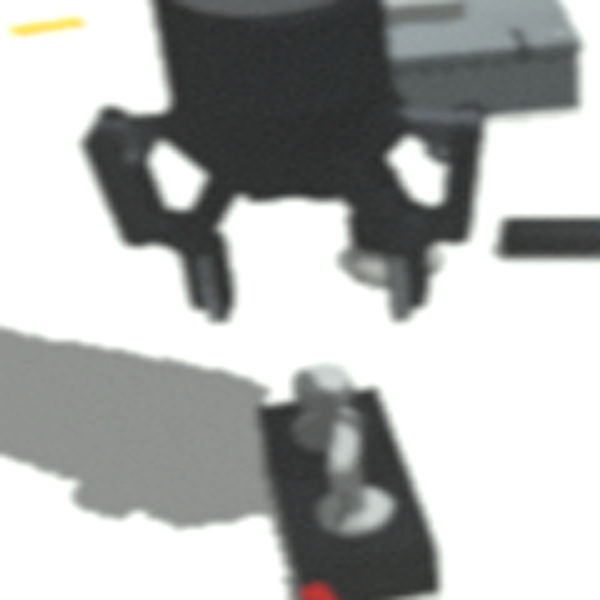

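The side view shows the open fingers straddling the T-bar, whose top is around (258,290) in the full frame. I'll go down in two stages.

```bash
python3 -m jog '10 9 3.5 0 0 0 60; 25 0 0 0 0 0 60; 25 0 0 0 0 0 60; 25 0 0 0 0 0 60; 0 0 0 0 0 0 60'
python3 - <<'E'
from h import *
st();togo([.4635,-.339,.057],85.7)
E
```

```text
t: 2.15
eef_pos: [0.4626, -0.3374, 0.0777]
tool_rot: [0.704, 0.031, 0.708, -0.029]
contact_force: [-0.6, 0.6, -0.2]
gripper_width: 0.698
t 2.15 p [ 462.6 -337.4   77.7] yaw_y 85.2 xaxis [-0.006  0.004 -1.   ] F [-0.6  0.6 -0.2] M [0.03 0.   0.02] w 0.698 q [ 0.732  0.519 -0.271  1.907  0.196  0.748  0.265]
shift tool mm [20.7 -1.6  1.1] turn units [-0.09 -0.06 -0.03]
```

```bash
python3 -m jog '15 -1.5 1 0 0 0 60; 5.5 0 0 -0.08 -0.05 0 60; 0 0 0 0 0 0 30; 0 0 0 0 0 0 20; 0 0 0 0 0 0 14' 20; python3 -m jog '0 0 0 0 0 0 5; 0 0 0 0 0 0 5; 0 0 0 0 0 0 5; 0 0 0 0 0 0 5'
python3 - <<'E'
from h import *
st();togo([.4635,-.339,.057],85.7)
p,d=bot.read_camera("side")
c=cv2.resize(p[220:340,200:300,::-1],None,fx=6,fy=5,interpolation=cv2.INTER_CUBIC);cv2.imwrite("pics/s2z.png",np.clip(c*1.5,0,255).astype(np.uint8)[:600])
E
```

```text
t: 2.65
eef_pos: [0.466, -0.3416, 0.0616]
tool_rot: [0.709, 0.026, 0.704, -0.027]
contact_force: [-0.6, -0.3, 0.4]
gripper_width: 0.197
t: 3.05
eef_pos: [0.4656, -0.3415, 0.0611]
tool_rot: [0.709, 0.026, 0.705, -0.027]
contact_force: [-2.7, 0.5, 2.6]
gripper_width: 0.108
t 3.05 p [ 465.6 -341.5   61.1] yaw_y 85.7 xaxis [ 0.005 -0.001 -1.   ] F [-2.7  0.5  2.6] M [0.04 0.27 0.01] w 0.108 q [ 0.732  0.545 -0.267  1.913  0.209  0.706  0.268]
shift tool mm [ 4.1  2.4 -2.3] turn units [0.   0.05 0.  ]
```

View pics/s2z.png

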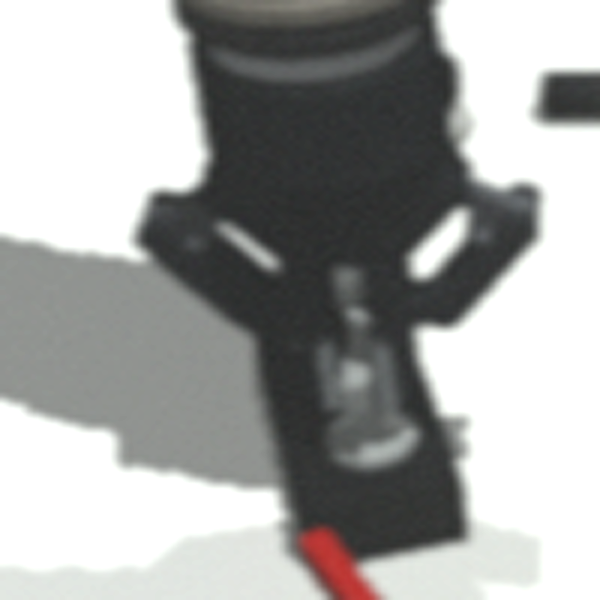

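```bash
python3 -m jog '0 0 0 0 0 0 5; 0 0 0 0 0 0 5' 80; python3 -m jog '-5 0 0 0 0 0 5; -8 0 0 0 0 0 5; -10 0 0 0 0 0 5; -15 0 0 0 0 0 5; -20 0 0 0 0 0 5'
python3 - <<'E'
from h import *
st()
p,d=bot.read_camera("side")
c=cv2.resize(p[220:340,200:300,::-1],None,fx=6,fy=5,interpolation=cv2.INTER_CUBIC);cv2.imwrite("pics/s3z.png",np.clip(c*1.5,0,255).astype(np.uint8)[:600])
E
```

```text
t: 3.3
eef_pos: [0.4656, -0.3415, 0.0612]
tool_rot: [0.708, 0.026, 0.705, -0.027]
contact_force: [-2.6, -0.2, 6.2]
gripper_width: 0.102
t: 3.8
eef_pos: [0.465, -0.341, 0.1198]
tool_rot: [0.708, 0.026, 0.705, -0.026]
contact_force: [-0.0, -0.8, -1.4]
gripper_width: 0.096
t 3.80 p [ 465.  -341.   119.8] yaw_y 85.8 xaxis [ 0.005  0.    -1.   ] F [-0.  -0.8 -1.4] M [-0.02 -0.05 -0.02] w 0.096 q [ 0.752  0.462 -0.29   1.881  0.172  0.819  0.3  ]
```

View pics/s3z.png

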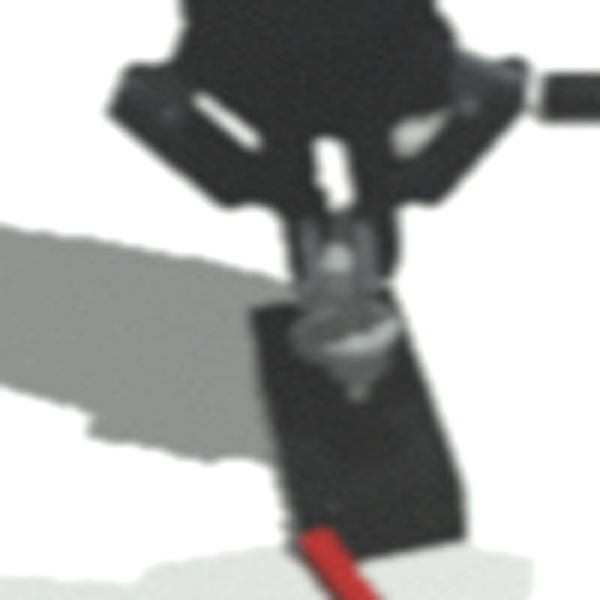

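```bash
python3 -m jog '-25 10 0 0 0 0 5; -25 30 0 0 0 0 5; -10 45 0 0 0 0 5; 0 45 0 0 0 0 5; 0 45 0 0 0 0 5'; python3 -m jog '0 45 0 0 0 0 5; 0 45 0 0 0 0 5; 0 45 0 0 0 0 5; 0 45 0 0 0 0 5; 0 45 0 0 0 0 5';python3 - <<'E'
from h import *
st();togo([.4862,.1863,.18],187.4)
E
```

```text
t: 4.35
eef_pos: [0.4784, -0.1653, 0.1802]
tool_rot: [0.709, 0.026, 0.704, -0.027]
contact_force: [0.8, 0.5, -1.7]
gripper_width: 0.095
t: 4.85
eef_pos: [0.4948, 0.0594, 0.1797]
tool_rot: [0.709, 0.026, 0.704, -0.026]
contact_force: [1.2, 0.5, -1.8]
gripper_width: 0.097
t 4.85 p [494.8  59.4 179.7] yaw_y 85.7 xaxis [ 0.007 -0.001 -1.   ] F [ 1.2  0.5 -1.8] M [-0.   -0.11 -0.03] w 0.097 q [ 0.18   0.287 -0.498  2.001  0.178  0.888 -0.488]
shift tool mm [ -0.4 125.9 -18. ] turn units [13.05  0.06 -0.04]
```

```bash
python3 -m jog '0 42 -6 0 0 0 5; 0 42 -6 0 0 0 5; 0 42 -6 -1.3 0 0 5; 0 0 0 -1.3 0 0 5; 0 0 0 -1.3 0 0 5'; python3 -m jog '0 0 0 -1.3 0 0 5; 0 0 0 -1.3 0 0 5; 0 0 0 -1.3 0 0 5; 0 0 0 -1.3 0 0 5; 0 0 0 -1.3 0 0 5';python3 -m jog '0 0 0 -1.3 0 0 5; 0 0 0 -1.3 0 0 5; 0 0 0 -1.3 0 0 5; 0 0 0 -1.3 0 0 5; 0 0 0 -1.3 0 0 5';python3 - <<'E'
from h import *
st();togo([.4862,.1863,.18],229.4-180)
E
```

```text
t: 5.35
eef_pos: [0.4858, 0.1867, 0.1795]
tool_rot: [0.699, -0.121, 0.694, 0.121]
contact_force: [-1.1, -0.9, -1.6]
gripper_width: 0.103
t: 5.85
eef_pos: [0.4863, 0.1845, 0.1794]
tool_rot: [0.619, -0.346, 0.615, 0.344]
contact_force: [0.3, -0.7, -0.6]
gripper_width: 0.098
t: 6.35
eef_pos: [0.4864, 0.1844, 0.1794]
tool_rot: [-0.468, 0.533, -0.465, -0.53]
contact_force: [-0.4, -0.3, -1.2]
gripper_width: 0.096
t 6.35 p [486.4 184.4 179.4] yaw_y -172.6 xaxis [ 0.006 -0.001 -1.   ] F [-0.4 -0.3 -1.2] M [0.05 0.02 0.03] w 0.096 q [ 0.251  0.424 -0.911  1.934  0.409  0.973  0.848]
shift tool mm [-0.6 -0.1  1.9] turn units [-6.99 -0.04  0.05]
```

Run:
```python
from h import *
for n,(x0,y0) in {"side":(225,110),"top":(210,180)}.items():
    p,d=bot.read_camera(n);cv2.imwrite(f"pics/{n}4.png",p[:,:,::-1])
    k=8;t=np.clip(p[y0:y0+75,x0:x0+95,::-1]*1.9,0,255).astype(np.uint8)
    t=cv2.resize(t,None,fx=k,fy=k,interpolation=cv2.INTER_CUBIC)
    for i in range(0,95,10): cv2.putText(t,str(x0+i),(i*k-8,10),0,.35,(0,0,255))
    for j in range(0,75,10): cv2.putText(t,str(y0+j),(0,j*k+4),0,.35,(0,0,255))
    cv2.imwrite(f"pics/{n}4z.png",t)
print(proj("side",[.4862,.1863,.077]))
```

```text
(np.float64(272.38881816648757), np.float64(177.40055322937928))
```

View pics/side4z.png

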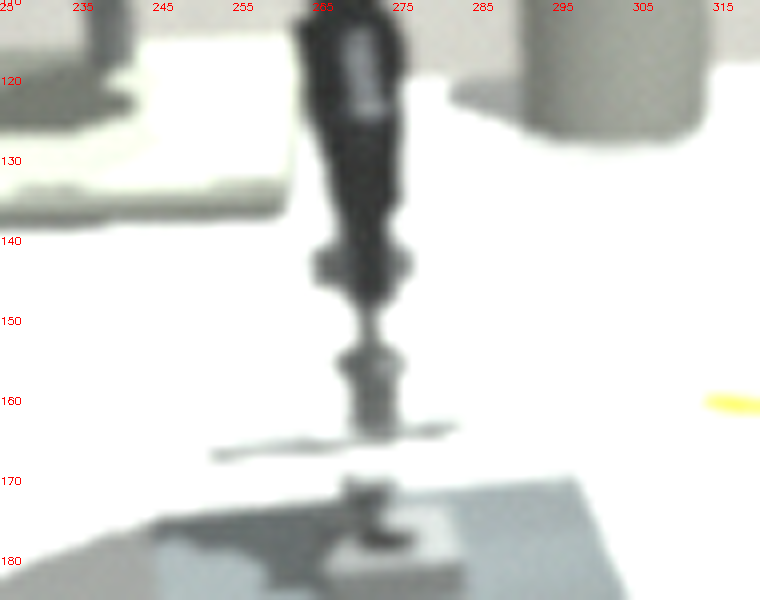

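View pics/top4z.png

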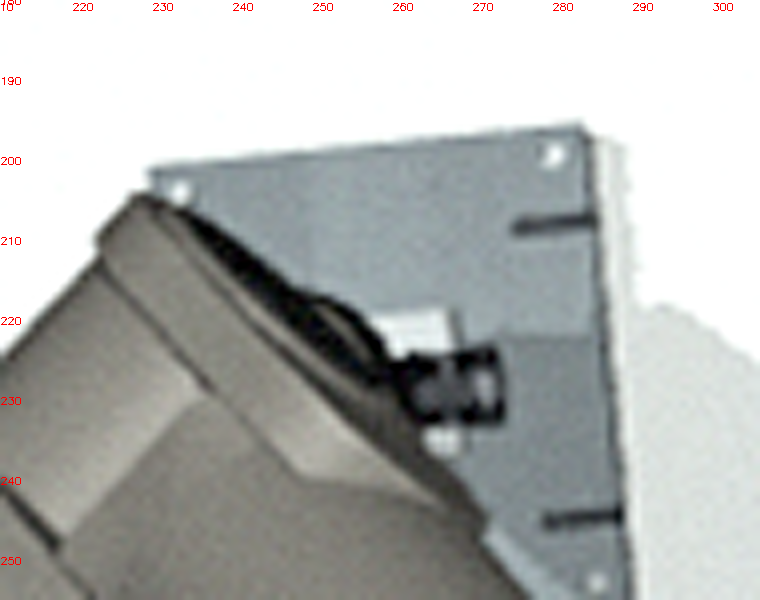

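Run:
```python
from h import *
g=cv2.cvtColor(cv2.imread("pics/side4.png"),cv2.COLOR_BGR2GRAY).astype(float)
for r in list(range(139,149))+list(range(150,172)):
    row=g[r,255:290];bg=np.median(np.r_[row[:4],row[-6:]]);w=np.clip(bg-row-12,0,None)
    xs=np.arange(255,290)
    on=np.where(bg-row>bg*.3)[0]
    if len(on):print(r,"cen %.2f"%((w*xs).sum()/w.sum()),"L",on[0]+255,"R",on[-1]+255,end=" | ")
print()
o,p,R=tool();c=p.copy();zb=p[2]-.053
for h in(0,10,26,28,45,68): print(h,np.round(proj("side",[c[0],c[1],zb+h/1e3]),2))
g0=cv2.cvtColor(cv2.imread("pics/side0.png"),cv2.COLOR_BGR2GRAY)
np.set_printoptions(linewidth=250)
print(g0[170:186,262:288])
print(g[170:186,262:288].astype(int))
```

```text
139 cen 270.05 L 267 R 273 | 140 cen 269.97 L 266 R 274 | 141 cen 269.79 L 264 R 275 | 142 cen 269.75 L 264 R 276 | 143 cen 269.79 L 264 R 276 | 144 cen 269.68 L 264 R 275 | 145 cen 269.65 L 264 R 274 | 146 cen 270.24 L 267 R 274 | 147 cen 270.68 L 268 R 273 | 148 cen 270.68 L 269 R 272 | 150 cen 270.57 L 270 R 272 | 151 cen 270.69 L 270 R 272 | 152 cen 270.75 L 269 R 272 | 153 cen 270.82 L 268 R 273 | 154 cen 270.60 L 267 R 274 | 155 cen 270.54 L 267 R 275 | 156 cen 270.65 L 267 R 274 | 157 cen 270.90 L 268 R 274 | 158 cen 271.13 L 268 R 274 | 159 cen 271.25 L 269 R 274 | 160 cen 271.22 L 269 R 274 | 161 cen 271.73 L 269 R 274 | 162 cen 272.85 L 268 R 274 | 163 cen 273.70 L 269 R 280 | 164 cen 270.98 L 269 R 279 | 165 cen 265.54 L 260 R 273 | 166 cen 261.77 L 255 R 265 | 171 cen 270.44 L 269 R 272 | 
0 [271.36 163.53]
10 [271.14 160.59]
26 [270.79 155.82]
28 [270.74 155.22]
45 [270.36 150.08]
68 [269.83 143.01]
[[156 155 154 153 143 122 104  97  93  89  87  92 108 127 139 141 139 136 131 128 127 123 120 117 116 112]
 [148 147 145 144 134 109  87  73  65  59  65  79  96 109 115 114 1
[... 2551 characters left out ...]
  88  91  99 108 114 116 113 111 105 101  99  99  98  98]
 [ 58  57  61  74  89  97 100  99  97  96  94  94  92  91  92  93  96  96  92  89  88  95  99  99  99  98]
 [ 56  56  61  70  83  86  89  87  84  83  81  80  80  78  78  76  77  76  74  73  79  90  96  99  99  98]
 [ 58  56  57  61  69  74  73  74  72  72  71  71  70  70  71  69  70  71  71  71  77  90  97  98  98  96]
 [ 70  67  61  59  64  69  70  70  71  69  69  70  68  70  69  69  71  70  69  71  78  88  95  98  98  97]
 [ 86  81  72  65  64  66  68  69  69  69  70  70  70  70  72  72  73  73  76  78  83  91  95  98  97  95]
 [ 89  84  78  72  70  71  71  71  72  73  72  74  75  77  77  78  78  80  86  90  93  95  97  97  96  96]]
```

The side view shows the key upright, with its bar at (270,143) and its drum axis at (271.2,160). The bore is at about (273,177), so the key needs to go roughly 1.5 mm further in +x. I'll turn to one end of the slot range, correct the position and go down.

```bash
python3 -m jog '0 0 0 -1.3 0 0 5; 0 0 0 -1.3 0 0 5; 0 0 0 -1.3 0 0 5; 0 0 0 -1.3 0 0 5; 0 0 0 -1.3 0 0 5'; python3 -m jog '10 0 0 -0.4 -0.05 0 5; 10 0 0 0 0 0 5; 10 0 0 0 0 0 5; 10 0 0 0 0 0 5; 0 0 0 0 0 0 5';python3 - <<'E'
from h import *
st();togo([.488,.185,.135],229.4-180)
E
```

```text
t: 6.95
eef_pos: [0.4862, 0.1845, 0.1791]
tool_rot: [-0.264, 0.658, -0.263, -0.654]
contact_force: [0.3, -0.8, -1.4]
gripper_width: 0.096
t: 7.45
eef_pos: [0.4851, 0.1841, 0.1369]
tool_rot: [0.251, -0.661, 0.25, 0.662]
contact_force: [-0.6, -0.2, -1.7]
gripper_width: 0.101
t 7.45 p [485.1 184.1 136.9] yaw_y -131.5 xaxis [-0.001  0.002 -1.   ] F [-0.6 -0.2 -1.7] M [-0.04  0.    0.02] w 0.101 q [ 0.319  0.546 -1.027  1.964  0.572  0.956  1.425]
shift tool mm [ 1.9 -2.5 -1.6] turn units [-0.15  0.02  0.01]
```

```bash
python3 -m jog '2 -2.5 -1.6 0 0 0 5; 0 0 0 0 0 0 5';python3 - <<'E'
from h import *
st();togo([.488,.185,.135],229.4-180)
p,d=bot.read_camera("side");cv2.imwrite("pics/side5.png",p[:,:,::-1])
x0,y0,k=245,140,12;t=np.clip(p[y0:y0+50,x0:x0+60,::-1]*1.9,0,255).astype(np.uint8)
t=cv2.resize(t,None,fx=k,fy=k,interpolation=cv2.INTER_CUBIC)
for i in range(0,60,5): cv2.putText(t,str(x0+i),(i*k-8,10),0,.35,(0,0,255))
for j in range(0,50,5): cv2.putText(t,str(y0+j),(0,j*k+4),0,.35,(0,0,255))
cv2.imwrite("pics/side5z.png",t)
E
```

```text
t: 7.65
eef_pos: [0.4896, 0.1858, 0.1368]
tool_rot: [-0.252, 0.661, -0.249, -0.661]
contact_force: [0.3, -0.4, -0.6]
gripper_width: 0.103
t 7.65 p [489.6 185.8 136.8] yaw_y -131.5 xaxis [ 0.002  0.004 -1.   ] F [ 0.3 -0.4 -0.6] M [ 0.01 -0.03 -0.03] w 0.103 q [ 0.315  0.551 -1.024  1.957  0.577  0.957  1.425]
shift tool mm [1.8 1.7 0.6] turn units [-0.15  0.01  0.04]
```

View pics/side5z.png

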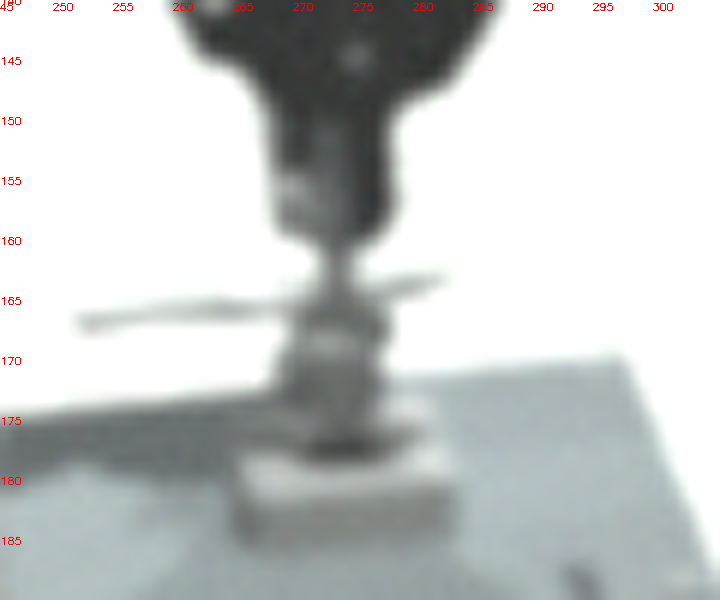

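The key hangs just above the mouth, with its drum at (273,172) and the bore centre at about (273.5,177). I'll go down slowly and watch the force.

```bash
python3 -m jog '4 0 0 0 0 0 5; 3 0 0 0 0 0 5; 0 0 0 0 0 0 5';python3 -c "
from h import *
st()"; python3 -m jog '2 0 0 0 0 0 5; 2 0 0 0 0 0 5; 0 0 0 0 0 0 5';python3 -c "
from h import *
st()"
```

```text
t: 8.0
eef_pos: [0.4888, 0.1853, 0.1293]
tool_rot: [0.251, -0.661, 0.249, 0.661]
contact_force: [-0.0, -0.2, -1.1]
gripper_width: 0.096
t 8.00 p [488.8 185.3 129.3] yaw_y -131.5 xaxis [ 0.001  0.003 -1.   ] F [-0.  -0.2 -1.1] M [-0.04 -0.01  0.  ] w 0.096 q [ 0.308  0.56  -1.015  1.964  0.588  0.945  1.416]
t: 8.3
eef_pos: [0.4889, 0.1854, 0.1254]
tool_rot: [0.251, -0.661, 0.249, 0.661]
contact_force: [0.6, -0.6, -2.0]
gripper_width: 0.098
t 8.30 p [488.9 185.4 125.4] yaw_y -131.5 xaxis [ 0.001  0.003 -1.   ] F [ 0.6 -0.6 -2. ] M [-0.04 -0.01 -0.01] w 0.098 q [ 0.304  0.565 -1.011  1.966  0.595  0.939  1.411]
```

```bash
for i in 1; do python3 -m jog '2 0 0 0 0 0 5; 2 0 0 0 0 0 5; 0 0 0 0 0 0 5';python3 -c "
from h import *
st()"; python3 -m jog '2 0 0 0 0 0 5; 0 0 0 0 0 0 5';python3 -c "
from h import *
st()"; done; python3 -m jog '2 0 0 0 0 0 5; 0 0 0 0 0 0 5';python3 -c "
from h import *
st()"
```

```text
t: 8.6
eef_pos: [0.4889, 0.1854, 0.1214]
tool_rot: [0.251, -0.661, 0.249, 0.661]
contact_force: [-0.4, 0.4, -0.8]
gripper_width: 0.099
t 8.60 p [488.9 185.4 121.4] yaw_y -131.5 xaxis [ 0.001  0.003 -1.   ] F [-0.4  0.4 -0.8] M [ 0.01 -0.01  0.01] w 0.099 q [ 0.299  0.571 -1.006  1.969  0.601  0.933  1.406]
t: 8.8
eef_pos: [0.4893, 0.1858, 0.1201]
tool_rot: [-0.252, 0.662, -0.249, -0.661]
contact_force: [-1.0, -0.9, 2.6]
gripper_width: 0.099
t 8.80 p [489.3 185.8 120.1] yaw_y -131.5 xaxis [ 0.002  0.003 -1.   ] F [-1.  -0.9  2.6] M [-0.14  0.22  0.06] w 0.099 q [ 0.297  0.572 -1.004  1.97   0.604  0.93   1.403]
t: 9.0
eef_pos: [0.4895, 0.1863, 0.1196]
tool_rot: [-0.251, 0.662, -0.249, -0.661]
contact_force: [-5.4, -3.1, 18.6]
gripper_width: 0.101
t 9.00 p [489.5 186.3 119.6] yaw_y -131.4 xaxis [ 0.003  0.003 -1.   ] F [-5.4 -3.1 18.6] M [-0.86  1.18 -0.03] w 0.101 q [ 0.295  0.573 -1.003  1.97   0.607  0.929  1.4  ]
```

The drum has met the mouth about where it should (19 N), pushed towards -x,-y, so the key sits too far in +x. I'll back up, shift and try again.

```bash
python3 -m jog '-4 0 0 0 0 0 5; 0 2 0.8 0 0 0 5; 0 0 0 0 0 0 5';python3 -c "
from h import *
st()"; python3 -m jog '2 0 0 0 0 0 5; 1 0 0 0 0 0 5; 0 0 0 0 0 0 5';python3 -c "
from h import *
st()"
```

```text
t: 9.3
eef_pos: [0.4875, 0.185, 0.1218]
tool_rot: [-0.252, 0.662, -0.249, -0.661]
contact_force: [0.9, 0.7, -0.3]
gripper_width: 0.098
t 9.30 p [487.5 185.  121.8] yaw_y -131.5 xaxis [ 0.002  0.004 -1.   ] F [ 0.9  0.7 -0.3] M [ 0.4  -0.27  0.02] w 0.098 q [ 0.302  0.567 -1.008  1.974  0.6    0.929  1.406]
t: 9.6
eef_pos: [0.4877, 0.1854, 0.1196]
tool_rot: [-0.252, 0.662, -0.249, -0.661]
contact_force: [-1.9, -0.1, 10.8]
gripper_width: 0.101
t 9.60 p [487.7 185.4 119.6] yaw_y -131.4 xaxis [ 0.003  0.004 -1.   ] F [-1.9 -0.1 10.8] M [-0.02  0.27 -0.04] w 0.101 q [ 0.299  0.571 -1.005  1.975  0.605  0.926  1.401]
```

The moments put the contact on the (+x,-y) side, which is across the blade. I'll shift along tool +z.

```bash
python3 -m jog '-3 0 0 0 0 0 5; 0 -0.6 2.2 0 0 0 5; 0 0 0 0 0 0 5';python3 -c "
from h import *
st()"; python3 -m jog '2 0 0 0 0 0 5; 1 0 0 0 0 0 5; 0 0 0 0 0 0 5';python3 -c "
from h import *
st()"
```

```text
t: 9.9
eef_pos: [0.4854, 0.1864, 0.1213]
tool_rot: [0.251, -0.661, 0.249, 0.661]
contact_force: [0.1, 1.6, -1.1]
gripper_width: 0.097
t 9.90 p [485.4 186.4 121.3] yaw_y -131.4 xaxis [ 0.001  0.003 -1.   ] F [ 0.1  1.6 -1.1] M [ 0.19 -0.05  0.04] w 0.097 q [ 0.298  0.567 -1.008  1.976  0.6    0.93   1.401]
t: 10.2
eef_pos: [0.4857, 0.1864, 0.1183]
tool_rot: [0.251, -0.661, 0.249, 0.661]
contact_force: [0.7, 0.4, -1.6]
gripper_width: 0.098
t 10.20 p [485.7 186.4 118.3] yaw_y -131.5 xaxis [ 0.001  0.003 -1.   ] F [ 0.7  0.4 -1.6] M [ 0.16 -0.14  0.04] w 0.098 q [ 0.295  0.571 -1.004  1.978  0.605  0.925  1.397]
```

It's in freely now. I'll go on to the core face.

```bash
python3 -m jog '2 0 0 0 0 0 5; 1 0 0 0 0 0 5; 0 0 0 0 0 0 5';python3 -c "
from h import *
st()"; python3 -m jog '1 0 0 0 0 0 5; 1 0 0 0 0 0 5; 0 0 0 0 0 0 5';python3 -c "
from h import *
st()";  python3 -m jog '1 0 0 0 0 0 5; 0 0 0 0 0 0 5';python3 -c "
from h import *
st()"
```

```text
t: 10.5
eef_pos: [0.4858, 0.1864, 0.1155]
tool_rot: [0.251, -0.661, 0.249, 0.661]
contact_force: [0.1, 1.0, -2.2]
gripper_width: 0.096
t 10.50 p [485.8 186.4 115.5] yaw_y -131.5 xaxis [ 0.001  0.003 -1.   ] F [ 0.1  1.  -2.2] M [ 0.2 -0.1  0. ] w 0.096 q [ 0.292  0.575 -1.     1.98   0.61   0.92   1.393]
t: 10.8
eef_pos: [0.4858, 0.1864, 0.1135]
tool_rot: [-0.251, 0.661, -0.249, -0.661]
contact_force: [-0.6, -0.4, -1.4]
gripper_width: 0.1
t 10.80 p [485.8 186.4 113.5] yaw_y -131.5 xaxis [ 0.001  0.003 -1.   ] F [-0.6 -0.4 -1.4] M [ 0.11 -0.11 -0.  ] w 0.100 q [ 0.29   0.577 -0.997  1.981  0.613  0.917  1.391]
t: 11.0
eef_pos: [0.486, 0.1866, 0.1129]
tool_rot: [-0.251, 0.661, -0.249, -0.661]
contact_force: [-0.8, -0.4, 4.2]
gripper_width: 0.1
t 11.00 p [486.  186.6 112.9] yaw_y -131.5 xaxis [ 0.002  0.003 -1.   ] F [-0.8 -0.4  4.2] M [-0.12  0.18 -0.01] w 0.100 q [ 0.289  0.578 -0.996  1.981  0.615  0.916  1.389]
```

Contact on the core face at TCP z 112.9 mm with about 5.5 N, as expected. I'll press slightly more and feel for the slot by turning clockwise.

```bash
s(){ python3 -c "
from h import *
st()"|cut -d' ' -f1-60 ; }; python3 -m jog '0.8 0 0 0 0 0 5; 0 0 0 0 0 0 5' >/dev/null; s; python3 -m jog '0 0 0 0.4 0 0 5; 0 0 0 0.4 0 0 5;0 0 0 0 0 0 5' >/dev/null; s;python3 -m jog '0 0 0 0.4 0 0 5; 0 0 0 0.4 0 0 5;0 0 0 0 0 0 5' >/dev/null; s
```

```text
t 11.20 p [486.  186.6 112.1] yaw_y -131.5 xaxis [ 0.002  0.003 -1.   ] F [-0.8 -0.7  5. ] M [-0.16  0.22  0.01] w 0.099 q [ 0.288  0.579 -0.995  1.982  0.616  0.914  1.388]
t 11.50 p [486.2 186.7 112.2] yaw_y -136.3 xaxis [ 0.002  0.003 -1.   ] F [-0.4  0.2  4.6] M [-0.14  0.05  0.  ] w 0.098 q [ 0.275  0.57  -0.976  1.982  0.602  0.906  1.316]
t 11.80 p [486.2 186.7 112.2] yaw_y -141.0 xaxis [ 0.002  0.003 -1.   ] F [ 0.3 -0.3  4.9] M [-0.07  0.    0.03] w 0.097 q [ 0.263  0.561 -0.958  1.983  0.588  0.898  1.245]
```

```bash
cat > s.py <<'E'
from h import *
import sys
st()
o=bot.get_obs()
sys.exit(1 if o["contact_force"][2]<2 else 0)
E
python3 -m jog '0 0 0 0.4 0 0 5; 0 0 0 0.4 0 0 5;0 0 0 0 0 0 5' >/dev/null; python3 s.py && python3 -m jog '0 0 0 0.4 0 0 5; 0 0 0 0.4 0 0 5;0 0 0 0 0 0 5' >/dev/null && python3 s.py && python3 -m jog '0 0 0 0.4 0 0 5; 0 0 0 0.4 0 0 5;0 0 0 0 0 0 5' >/dev/null && python3 s.py && python3 -m jog '0 0 0 0.4 0 0 5; 0 0 0 0.4 0 0 5;0 0 0 0 0 0 5' >/dev/null && python3 s.py && python3 -m jog '0 0 0 0.4 0 0 5; 0 0 0 0.4 0 0 5;0 0 0 0 0 0 5' >/dev/null && python3 s.py
```

```text
t 12.10 p [486.3 186.7 112.1] yaw_y -145.8 xaxis [ 0.002  0.003 -1.   ] F [ 1.  -0.3  3.6] M [-0.04 -0.08  0.05] w 0.097 q [ 0.25   0.553 -0.939  1.984  0.574  0.891  1.173]
t 12.40 p [486.2 186.6 112.1] yaw_y -150.6 xaxis [ 0.002  0.003 -1.   ] F [ 0.1 -0.   3.9] M [-0.08 -0.09 -0.01] w 0.098 q [ 0.237  0.545 -0.92   1.984  0.56   0.884  1.102]
t 12.70 p [486.1 186.6 112. ] yaw_y -155.4 xaxis [ 0.002  0.003 -1.   ] F [0.6 0.  3.7] M [-0.07 -0.16 -0.02] w 0.094 q [ 0.224  0.537 -0.9    1.985  0.547  0.877  1.03 ]
t 13.00 p [486.2 186.5 112. ] yaw_y -160.1 xaxis [ 0.002  0.003 -1.   ] F [ 0.2 -0.   3.3] M [-0.17 -0.24  0.04] w 0.097 q [ 0.211  0.529 -0.881  1.986  0.533  0.87   0.958]
t 13.30 p [486.3 186.2 112. ] yaw_y -165.0 xaxis [ 0.002  0.003 -1.   ] F [ 0.8 -1.6  4.3] M [-0.41 -0.48 -0.07] w 0.097 q [ 0.197  0.522 -0.862  1.987  0.52   0.863  0.886]
```

```bash
python3 -m jog '0.3 0 0 0.4 0 0 5; 0 0 0 0.4 0 0 5;0 0 0 0 0 0 5' >/dev/null; python3 s.py && python3 -m jog '0 0 0 0.4 0 0 5; 0 0 0 0.4 0 0 5;0 0 0 0 0 0 5' >/dev/null && python3 s.py && python3 -m jog '0 0 0 0.4 0 0 5; 0 0 0 0.4 0 0 5;0 0 0 0 0 0 5' >/dev/null && python3 s.py && python3 -m jog '0 0 0 0.4 0 0 5; 0 0 0 0.4 0 0 5;0 0 0 0 0 0 5' >/dev/null && python3 s.py
```

```text
t 13.60 p [486.3 186.2 111.7] yaw_y -169.7 xaxis [ 0.002  0.003 -1.   ] F [ 1.4 -1.5  3.7] M [-0.46 -0.55 -0.01] w 0.094 q [ 0.183  0.515 -0.842  1.988  0.507  0.857  0.813]
t 13.90 p [485.9 186.5 111.4] yaw_y -174.5 xaxis [ 0.001  0.003 -1.   ] F [ 2.5 -1.3  0.7] M [-0.08 -0.7   0.04] w 0.097 q [ 0.169  0.509 -0.823  1.989  0.493  0.85   0.741]
```

The resistance dropped near yaw -174.5. I'll press down 1 mm to test whether it's the slot.

```bash
python3 -m jog '1 0 0 0 0 0 5; 0 0 0 0 0 0 5' >/dev/null; python3 s.py ; python3 -m jog '1 0 0 0 0 0 5; 0 0 0 0 0 0 5' >/dev/null; python3 s.py
```

```text
t 14.10 p [485.9 186.7 110.3] yaw_y -174.6 xaxis [ 0.001  0.004 -1.   ] F [ 2.8 -0.1 -1.3] M [ 0.15 -0.77 -0.06] w 0.099 q [ 0.168  0.511 -0.822  1.99   0.494  0.848  0.739]
t 14.30 p [485.9 186.7 109.4] yaw_y -174.6 xaxis [ 0.001  0.004 -1.   ] F [ 2.5  0.6 -1.9] M [ 0.2  -0.71 -0.03] w 0.099 q [ 0.167  0.512 -0.821  1.99   0.496  0.847  0.737]
```

It's in the slot: z is 3.5 mm below the face with no resistance. I'll go on down until the flange seats.

```bash
python3 -m jog '1.5 -0.3 0 0 0 0 5; 1.5 0 0 0 0 0 5; 0 0 0 0 0 0 5' >/dev/null; python3 s.py ; python3 -m jog '1 0 0 0 0 0 5; 0 0 0 0 0 0 5' >/dev/null; python3 s.py;  python3 -m jog '1 0 0 0 0 0 5; 0 0 0 0 0 0 5' >/dev/null; python3 s.py
```

```text
t 14.60 p [486.  186.5 106.3] yaw_y -174.6 xaxis [ 0.001  0.003 -1.   ] F [ 2.5  0.9 -2.4] M [ 0.14 -0.64 -0.05] w 0.099 q [ 0.164  0.516 -0.817  1.992  0.501  0.842  0.732]
t 14.80 p [486.1 186.5 105.4] yaw_y -174.7 xaxis [ 0.001  0.003 -1.   ] F [ 1.2  1.1 -1.6] M [ 0.13 -0.53 -0.  ] w 0.096 q [ 0.163  0.517 -0.816  1.993  0.502  0.84   0.731]
t 15.00 p [486.1 186.5 104.5] yaw_y -174.7 xaxis [ 0.001  0.003 -1.   ] F [ 1.8  0.2 -1.1] M [ 0.07 -0.49  0.06] w 0.101 q [ 0.162  0.519 -0.815  1.993  0.504  0.839  0.73 ]
```

```bash
python3 -m jog '0.7 0 0 0 0 0 5; 0 0 0 0 0 0 5' >/dev/null; python3 s.py;  python3 -m jog '0.7 0 0 0 0 0 5; 0 0 0 0 0 0 5' >/dev/null; python3 s.py
```

```text
t 15.20 p [486.2 186.6 104.3] yaw_y -174.7 xaxis [ 0.001  0.003 -1.   ] F [ 0.8 -0.5  4.2] M [-0.14 -0.06 -0.  ] w 0.098 q [ 0.161  0.519 -0.814  1.993  0.505  0.838  0.729]
t 15.40 p [486.3 186.6 104.2] yaw_y -174.7 xaxis [ 0.002  0.002 -1.   ] F [-1.2 -2.2 11.7] M [-0.42  0.42  0.03] w 0.095 q [ 0.161  0.519 -0.814  1.993  0.505  0.838  0.728]
```

Fully home: the flange is seated at TCP z 104.2 mm. I'll ease the press and turn clockwise.

```bash
python3 -m jog '-1 0 0 0 0 0 5; 0 0 0 0.5 0 0 5; 0 0 0 0.5 0 0 5;0 0 0 0 0 0 5' >/dev/null; python3 s.py; python3 -m jog '0 0 0 0.5 0 0 5; 0 0 0 0.5 0 0 5;0 0 0 0 0 0 5' >/dev/null; python3 s.py; python3 -m jog '0 0 0 0.5 0 0 5; 0 0 0 0.5 0 0 5;0 0 0 0.5 0 0 5;0 0 0 0.5 0 0 5;0 0 0 0 0 0 5' >/dev/null; python3 s.py
```

```text
t 15.80 p [486.3 186.3 104.3] yaw_y 179.3 xaxis [ 0.002  0.003 -1.   ] F [-0.1 -1.9  2.6] M [-0.2  -0.24  0.04] w 0.099 q [ 0.144  0.51  -0.79   1.994  0.487  0.831  0.638]
t 16.10 p [486.2 186.6 104.3] yaw_y 173.4 xaxis [ 0.002  0.003 -1.   ] F [ 1.7 -1.2  1.9] M [-0.07 -0.24 -0.  ] w 0.097 q [ 0.126  0.503 -0.766  1.995  0.47   0.823  0.549]
t 16.60 p [486.3 186.6 104.3] yaw_y 161.4 xaxis [ 0.002  0.003 -1.   ] F [ 1.3 -0.2  3. ] M [-0.04 -0.3   0.13] w 0.097 q [ 0.09   0.488 -0.718  1.997  0.437  0.81   0.369]
```

```bash
python3 -m jog '0 0 0 0.8 0 0 5; 0 0 0 0.8 0 0 5;0 0 0 0.8 0 0 5;0 0 0 0.8 0 0 5;0 0 0 0.8 0 0 5' >/dev/null; python3 s.py; python3 -m jog '0 0 0 0.8 0 0 5; 0 0 0 0.8 0 0 5;0 0 0 0.8 0 0 5;0 0 0 0.8 0 0 5;0 0 0 0.8 0 0 5' >/dev/null; python3 s.py;  python3 -m jog '0 0 0 0.5 0 0 5; 0 0 0 0 0 0 5' >/dev/null; python3 s.py
python3 - <<'E'
from h import *
for n,(x0,y0) in {"side":(235,130),"top":(215,185)}.items():
    p,d=bot.read_camera(n)
    k=8;t=np.clip(p[y0:y0+70,x0:x0+90,::-1]*1.9,0,255).astype(np.uint8)
    t=cv2.resize(t,None,fx=k,fy=k,interpolation=cv2.INTER_CUBIC);cv2.imwrite(f"pics/{n}6z.png",t)
E
```

```text
t 17.10 p [486.3 186.5 104.2] yaw_y 137.3 xaxis [ 0.002  0.003 -1.   ] F [ 1.2 -1.8  2.4] M [-0.21 -0.27  0.13] w 0.098 q [ 0.016  0.462 -0.62   2.002  0.372  0.787  0.005]
t 17.60 p [486.4 186.5 104.2] yaw_y 113.3 xaxis [ 0.002  0.003 -1.   ] F [ 1.3 -0.8  2.4] M [-0.28 -0.39  0.22] w 0.099 q [-0.06   0.441 -0.523  2.007  0.31   0.768 -0.359]
t 17.80 p [486.4 186.4 104.2] yaw_y 110.5 xaxis [ 0.002  0.003 -1.   ] F [ 1.3 -1.   3.2] M [-0.32 -0.47  0.1 ] w 0.100 q [-0.07   0.439 -0.511  2.007  0.303  0.765 -0.403]
```

View pics/side6z.png

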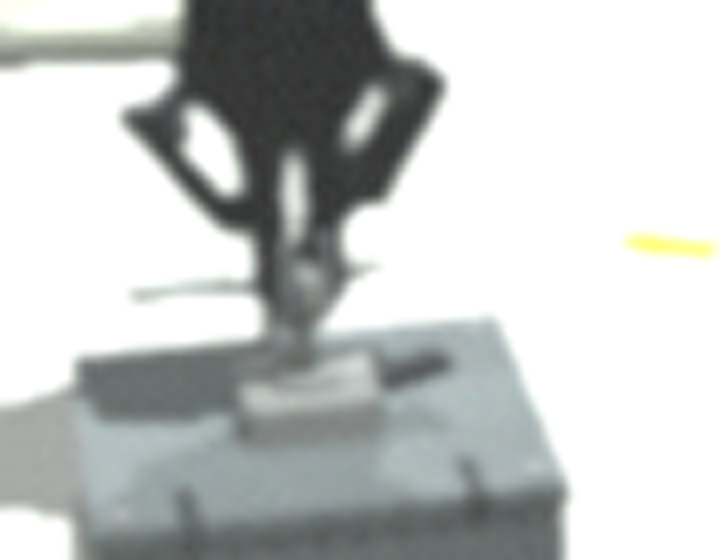

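View pics/top6z.png

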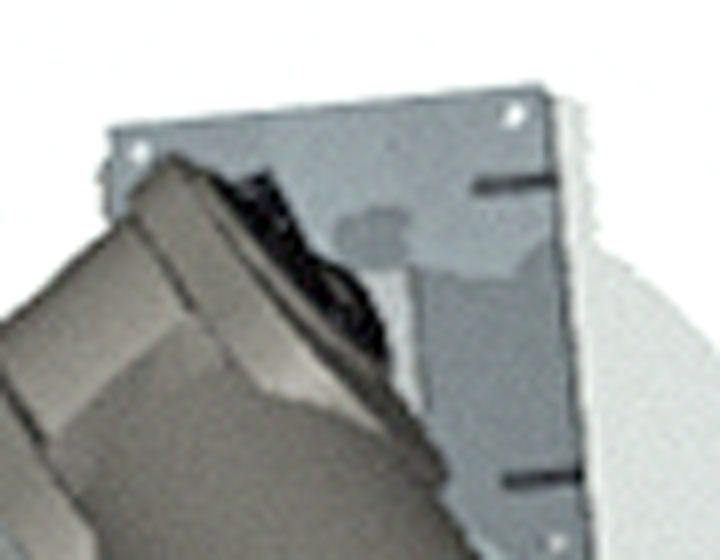

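The side view shows the tongue swung out to the right of the plate, its tip at about (290.6,175). I'll measure its angle.

Run:
```python
from h import *
c=ray("side",273.0,177.2,.077)[:2]
for z in(.064,.07):
    t=ray("side",290.3,175.0,z)[:2];d=t-c
    print(z,t,np.hypot(*d),"core angle deg",97.3-np.degrees(np.arctan2(d[1],d[0])))
```

```text
0.064 [0.54422023 0.2251835 ] 0.06752839268930419 core angle deg 63.44598120341166
0.07 [0.54409134 0.21250322] 0.06125687022314088 core angle deg 73.27651055872164
```

```bash
python3 -m jog '0 0 0 0.5 0 0 5; 0 0 0 0 0 0 5; 0 0 0 0 0 0 5' >/dev/null; python3 s.py; python3 -m jog '0 0 0 0 0 0 12; 0 0 0 0 0 0 16; 0 0 0 0 0 0 25; 0 0 0 0 0 0 40; 0 0 0 0 0 0 40' 20 >/dev/null; python3 s.py; python3 -m jog '-5 0 0 0 0 0 40; -15 0 0 0 0 0 40; -25 0 0 0 0 0 40; -30 0 0 0 0 0 40; -30 0 0 0 0 0 40' >/dev/null; python3 s.py
```

```text
t 18.20 p [486.4 186.5 104.3] yaw_y 107.5 xaxis [ 0.002  0.003 -1.   ] F [ 1.  -1.4  2.6] M [-0.38 -0.54  0.09] w 0.099 q [-0.079  0.437 -0.499  2.008  0.295  0.763 -0.448]
t 18.70 p [486.  186.6 104.1] yaw_y 107.4 xaxis [ 0.001  0.003 -1.   ] F [-0.6 -0.2  0.2] M [-0.01  0.02 -0.04] w 0.470 q [-0.079  0.437 -0.499  2.008  0.294  0.763 -0.45 ]
t 19.20 p [485.9 186.4 211.5] yaw_y 107.4 xaxis [ 0.002  0.004 -1.   ] F [0.5 1.8 0.3] M [-0.01 -0.01  0.02] w 0.469 q [-0.02   0.293 -0.551  1.916  0.181  0.978 -0.351]
```

```bash
python3 -m jog '-20 0 -20 0 0 0 40; 0 -30 -30 0 0 0 40; 0 -30 -30 0 0 0 40; 0 -30 -30 0 0 0 40; 0 -30 -30 0 0 0 40' >/dev/null; python3 -m jog '0 -40 0 0 0 0 40; 0 -40 0 0 0 0 40;  0 -40 0 0 0 0 40; 0 0 0 0 0 0 40' >/dev/null;python3 s.py
python3 - <<'E'
from h import *
for n,(x0,y0) in {"side":(235,130),"top":(215,185)}.items():
    p,d=bot.read_camera(n); cv2.imwrite(f"pics/{n}7.png",p[:,:,::-1])
    k=8;t=np.clip(p[y0:y0+70,x0:x0+90,::-1]*1.9,0,255).astype(np.uint8)
    t=cv2.resize(t,None,fx=k,fy=k,interpolation=cv2.INTER_CUBIC);cv2.imwrite(f"pics/{n}7z.png",t)
E
```

```text
t 20.10 p [425.  -89.4 229.5] yaw_y 106.9 xaxis [ 0.004  0.002 -1.   ] F [ 0.  -0.1  0.2] M [ 0.01 -0.02 -0.  ] w 0.465 q [ 0.394  0.097 -0.347  2.085  0.038  0.962  0.323]
```

View pics/side7z.png

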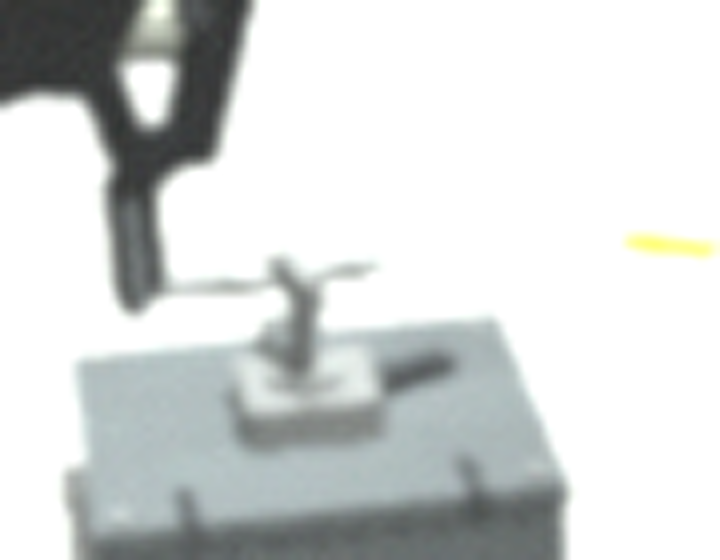

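View pics/top7z.png

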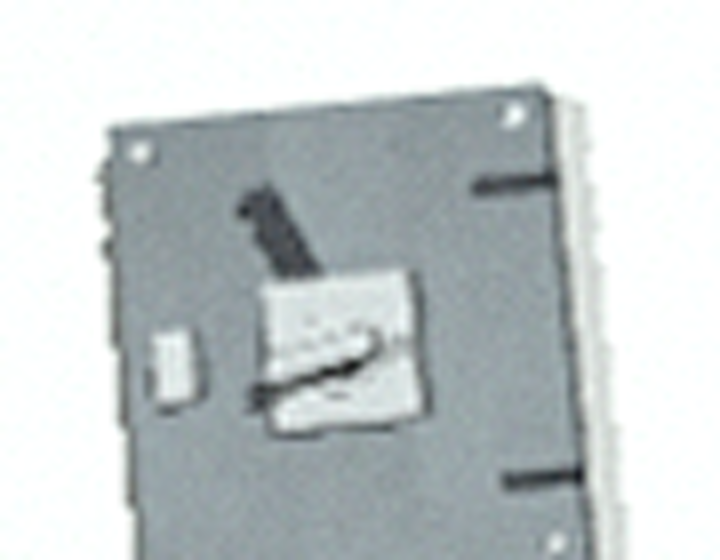

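View pics/top7.png

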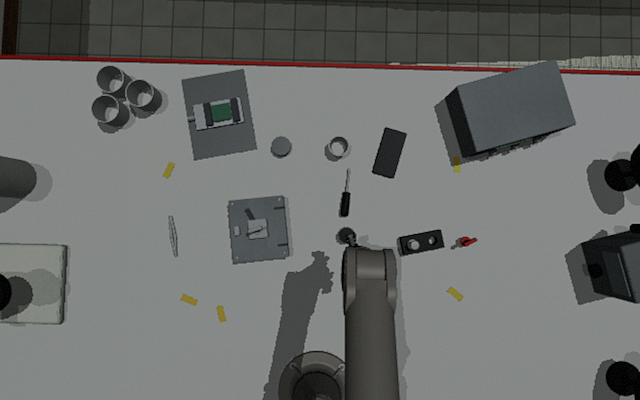

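The tongue has swung about 62–66° and is clear of the keeper. The key stands seated in the lock, and the round key and the other objects haven't moved.

```bash
python3 -c "
from station import bot
print(bot.hand_in())"
```

```text
the job is handed in; nothing more can be done
None
```

The strongbox is unlocked and the T-handled key is left standing in the lock; I handed the job in at about 20 s of the 64 s allowed.

**Finding the slot:** I felt for it pressing with about 5–6 N, in a single clockwise sweep starting from one end of the range. It dropped in partway, so I never needed to turn back the other way. The flange then seated at the expected height.

**Unlocking:** I turned the key clockwise, and the last pictures show the latch tongue about 62–66° round and clear of the keeper. That angle was read from the pictures; there was no direct reading of the core. The gripper is open and clear of everything, and nothing else on the bench looks moved.

**What disagreed:**
- **First entry:** my first two tries at the lock mouth were about 3 mm off and met the rim, the first at roughly 19 N and the second at about 11 N. The two cameras disagreed by 2–3 mm, so I corrected the position from the measured forces and moments, and the key then went in freely.
- **Seating the flange:** it briefly took about 12 N with the blade already in the slot and the flange at plate height; I eased off right away.

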